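# Put the mixed-up onggi lids back on their own jars

## Robot

A 7-joint arm with a two-finger parallel gripper is mounted at the origin on the work surface. World frame = base frame: x ahead of the robot, y to its left, z up, the work surface at z = 0. Lengths are in m, angles in rad, forces in N, time in s.
With the tool pointing down it reaches from about 0.4 to 0.85 m from the base axis. Payload 10.4 kg.
Tool frame: the origin (TCP) lies at the very end of the fingers, on their centre line; the grasp point (between the pads) lies r.grip_depth behind it (r.grip_depth is the distance from the TCP to the grasp point, in m); y points along the fingers, z is the direction in which the jaws open and shut, and the axes are right-handed (so a half turn about y gives the same grasp; the last joint's range is limited). The gripper opens to 87 mm and grips with 3 to 60 N. Pads are 19 mm wide; open, the fingers measure 117 mm over their backs; the gripper's body (75 mm by 190 mm) begins 51 mm behind the grasp point.
Start: joints at [-1.224, 0.332, -0.065, 1.46, 0.022, 1.35, -0.088], TCP at [0.226, 0.583, 0.223] pointing down, gripper open.
Joint ranges: [-2.6, 2.6], [-0.5, 2.12], [-1.47, 1.34], [0.16, 2.42], [-1.27, 4.41], [0.06, 2.06], [-2.6, 2.6]. Speed limits (rad/s): [2.22, 2.22, 2.79, 2.79, 3.14, 3.14, 3.14].

## Interface

Orientations are given as a unit quaternion [x, y, z, w].
In Python, from bench import r gives the robot as it stands.
- The arm moves only by the shell command python3 -m jog 'ROWS' [OPENING] [FORCE]. ROWS is JSON, a list of rows, each a list of 6 numbers: the shift along the tool's x, y, z in m, then the turn, a rotation vector about the tool's x, y, z in degrees. A call has 1 to 12 rows; each row shifts and turns the pose as measured when the row begins, along the tool's axes as they then stand; what a row does not reach is not made up. A row lasts 1/12 s, in which the tool goes at most 41.7 mm and 7.16 degrees, less where a joint would pass 70% of its speed; a pose out of reach is approached as far as the arm can. A call with a gripper value outside its range is refused whole. OPENING is the opening, from -1 (shut) to 1 (fully open), so that 0 is half open, set as the call begins (- or left out, the last holds). The fingers move at their own pace and stop on an object; FORCE is the grip in N (left out, the last holds). Time passes only in rows, so rows that do not move let the fingers close. It gives the time, the measured TCP pose, the force and the opening at its end, in the units of the state.
- r.read_state(): the state, without advancing time (a new reading comes with each control period).
- r.camera(name): name is "scene" or "top" or "wrist"; returns a dict with "image" (384x512x3 uint8, red, green, blue), "range_z" (384x512 float32, m along the optical axis (not along the pixel's ray), 0 where there is no reading), "K" (3x3 intrinsics, pixels), "k1" (the pictures are not rectified: a ray, as slopes to the right and down, at radius r is drawn at 1 + k1 r^2 times it, then the intrinsics apply), "R" (3x3) and "t" (3): a world point X has camera coordinates R X + t. Camera axes: x right, y down, z forward; pixel columns grow to the right and rows downward; lengths in m; the calibration is good to about 2 mm. A picture is of the moment at which its call begins.
- r.close_job(): hands the job in, once; it reports no verdict.
The state is a dict: "time": time; "joint_positions": joint angles; "joint_vel": joint speeds; "joint_torque": joint torques, N m; "ee_pos": TCP position; "eef_rot": TCP orientation; "ft_force": force on the tool from outside, world axes, zero at the start; "torque": the same for the moment, N m; "width": finger opening in m.
Only numpy, scipy, OpenCV 4.12 (cv2) and the standard library are available. Lean on these libraries where they do the work, as an engineer would, in place of code of your own. Each camera call takes 0.05 s, during which the arm holds its last target. There are 200 camera calls.

## Task

The lids of the three onggi jars were mixed up after airing, and every jar now wears a lid of the wrong size: put each lid back on its own jar (small on small, medium on medium, large on large), fully seated with its plug inside the mouth. Set the lids down without dropping them; their undersides are clean, so a lid that has to wait goes on the bamboo mat rack and never on the bare bench. Leave the bowl, the tamper and the scoop where they are.

Things in the scene. Friction and masses are not known exactly. Their poses are not given: they have to be found in the camera images.
- lid_small_centre (a point): Small brown ceramic lid, loose, starts on the MEDIUM jar. Plate 80 mm across. Each lid is 48 mm high: from below, tapered plug 0-8 mm (here 32 mm across), plate edge 8-13, low dome to 18, knob 18-48 (here 26 mm across, upright-sided from 26 to 43). The point lies on the axis, 24 mm above the plug's underside, so 16 above the plate's underside and 24 below the knob's top. z is up. 0.10-0.17 kg
- lid_medium_centre (a point): Medium ceramic lid, loose: at every start it sits on the LARGE jar. Plate diameter 100 mm, plug 48 mm, knob 30 mm; heights and point as for the small lid. 0.16-0.26 kg
- lid_large_centre (a point): Large ceramic lid, loose: at every start it sits on the SMALL jar, perched with its plug on the rim because the plug is too big to enter. Plate diameter 122 mm, plug 70 mm, knob 34 mm; heights and point as for the small lid. 0.24-0.39 kg
- jar_small_mouth (a point): Small dark brown onggi jar, heavy, immovable, 105 mm high, belly 120 mm across. The point is the centre of its mouth at rim height. Flat pale rim, inner diameter 46 mm, outer 68 mm, mouth open to 30 mm below the rim. The lid of its own size seats with the plug in the mouth (7 mm play all round) and the plate flat on the rim
- jar_medium_mouth (a point): Medium onggi jar, immovable, 120 mm high, belly 140 mm. The point is the centre of its mouth at rim height. Rim inner diameter 62 mm, outer 88 mm
- jar_large_mouth (a point): Large onggi jar, immovable, 135 mm high, belly 160 mm. The point is the centre of its mouth at rim height. Rim inner diameter 84 mm, outer 110 mm
- mat_rack_top (a point): Slatted bamboo mat rack clamped to the far edge of the bench, immovable; the flat top is 200 mm (x) by 220 mm (y), 50 mm above the bench and empty at the start. The point is the centre of the top surface. A screw clamp no higher than the mat stands beside it on its -y side; its second leaf hangs down from the bench edge
- bowl: Stainless steel bowl, loose, 150 mm in diameter, 62 mm high; not to be disturbed. Origin: centre of its underside
- tamper: Clear acrylic tamper, loose, standing on its 60 mm foot disc, 158 mm high; not to be disturbed. Origin: centre of its underside
- scoop: Orange plastic scoop, loose, 170 mm long, 36 mm high; not to be disturbed. Origin: on the bench under the back of its blade; the handle runs to its -x
Mind the look-alikes: they are no part of the job. What is shaped like the part that bears lid_large_centre but blue or pink is not meant.

How it is judged:
By the outcome, as a careful person would: the job done as asked, in the order asked, and still so for the second after the job is handed in, with the robot touching nothing.
It also fails if it takes over 115 s, if anything falls off the work surface, if the arm or the gripper's body presses on something with over 40 N, if the wrist force passes 120 N, or if a joint passes its speed limit or range.

## Working session

There is one attempt and no reset: what is moved stays moved. The work goes in short steps, Python scripts to look and compute and a shell command to move; the robot and the scene stay as the last step left them, time stands still between calls to the robot, and variables do not carry over. Pictures are saved under pics/ and viewed, about 12 in all and at most 16, crops included, and the job is handed in when it is done.

```bash
ls; mkdir -p pics
cat > h.py <<'E'
import numpy as np, cv2
from bench import r
def snap(n,f):
    c=r.camera(n); cv2.imwrite(f'pics/{f}.png',c['image'][:,:,::-1]); np.savez(f'pics/{f}.npz',**{k:c[k] for k in('image','range_z','K','k1','R','t')}); return c
def cloud(c):
    h,w=c['range_z'].shape; u,v=np.meshgrid(np.arange(w),np.arange(h))
    k=float(c['k1']); K=c['K']; D=np.array([k,0,0,0,0.])
    p=cv2.undistortPoints(np.stack([u,v],-1).reshape(-1,1,2).astype(float),K,D).reshape(h,w,2)
    z=c['range_z']; P=np.dstack([p[...,0]*z,p[...,1]*z,z]); X=(P-c['t'])@c['R']; X[z==0]=np.nan
    return X
E
python3 - <<'E'
from h import *
print(r.grip_depth); s=r.read_state(); print({k:np.round(v,3) for k,v in s.items()})
a=snap('scene','s0'); b=snap('top','t0')
cv2.imwrite('pics/st0.png',np.hstack([cv2.resize(x['image'],(400,300))for x in(a,b)])[:,:,::-1])
for c in(a,b): print(c['R'].round(2),c['t'],c['K'],c['k1'])
E
```

```text
pics
0.0187
{'time': np.float64(0.0), 'joint_positions': array([-1.224,  0.333, -0.065,  1.461,  0.022,  1.35 , -0.088]), 'joint_vel': array([ 0.001,  0.   , -0.001,  0.   , -0.   , -0.001, -0.002]), 'joint_torque': array([-0.0000e+00, -6.2326e+01,  2.5000e-02, -3.8990e+01, -6.1000e-02,
        4.0000e-02,  0.0000e+00]), 'ee_pos': array([0.226, 0.582, 0.222]), 'eef_rot': array([ 0.696, -0.13 ,  0.13 , -0.695]), 'ft_force': array([-0.153,  0.51 , -0.112]), 'torque': array([ 0.025, -0.013,  0.041]), 'width': np.float64(0.087)}
[[ 0.72  0.7   0.01]
 [ 0.54 -0.55 -0.64]
 [-0.44  0.46 -0.77]] [-0.37120136 -0.1896002   1.36715572] [[362.77528793   0.         254.94571163]
 [  0.         362.77528793 192.61857351]
 [  0.           0.           1.        ]] -0.10745634606031854
[[ 0.01 -1.    0.01]
 [-1.   -0.01 -0.04]
 [ 0.04 -0.01 -1.  ]] [0.03140278 0.48077678 1.123366  ] [[349.00549922   0.         256.59716026]
 [  0.         349.00549922 185.7340425 ]
 [  0.           0.           1.        ]] -0.09055307405980814
```

View pics/t0.png

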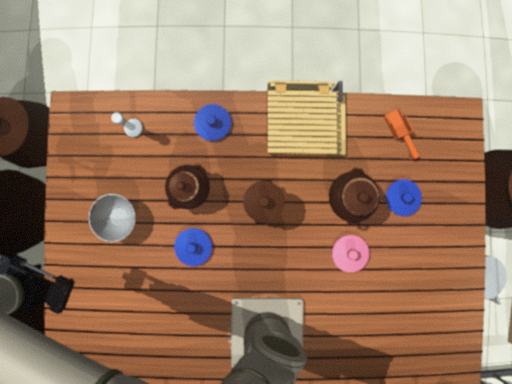

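View pics/s0.png

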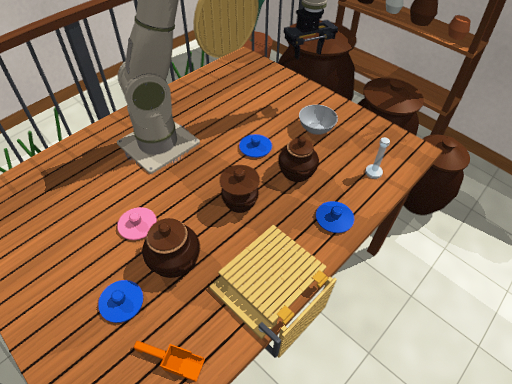

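Top view: three brown jars/lids. (186,186) is the medium jar with the small lid, (265,202) the small jar covered by the widest brown lid (the large one), and (356,195) the large jar with the medium lid. The blue discs (213,122), (193,247), (404,198) and the pink one (350,254) lie on the bench and are decoys. The rack is at (307,118). Now I'll measure and check with one enlarged crop.

```bash
cat > m.py <<'E'
from h import *
c=dict(np.load('pics/t0.npz')); X=cloud(c)
def box(u0,u1,v0,v1): return X[v0:v1,u0:u1].reshape(-1,3)
for n,b in dict(med=(155,218,155,218),small=(235,295,172,232),large=(320,384,163,230)).items():
    P=box(*b); P=P[~np.isnan(P[:,0])]; zt=np.percentile(P[:,2],99.5)
    K=P[P[:,2]>zt-.008]; print(n,'ztop',zt.round(4),'knob',K.mean(0).round(4),len(K), 'ext',np.ptp(K,0).round(3))
    for dz in (.03,.05,.07):
        Q=P[P[:,2]>zt-dz].astype(np.float32); (cx,cy),rad=cv2.minEnclosingCircle(Q[:,:2]); print('   >',-dz,len(Q),round(cx,4),round(cy,4),'R',round(rad,4))
P=box(262,350,78,160); Q=P[(P[:,2]>.04)&(P[:,2]<.06)]; print('rack',Q.min(0),Q.max(0),np.median(Q,0))
im=cv2.resize(c['image'][140:240,140:400],None,fx=3,fy=3,interpolation=2); cv2.imwrite('pics/crop.png',im[:,:,::-1])
E
python3 m.py
```

```text
med ztop 0.1605 knob [0.4739 0.2557 0.1593] 63 ext [0.023 0.022 0.013]Traceback (most recent call last):
  File "m.py", line 8, in <module>
    Q=P[P[:,2]>zt-dz].astype(np.float32); (cx,cy),rad=cv2.minEnclosingCircle(Q[:,:2]); print('   >',-dz,len(Q),round(cx,4),round(cy,4),'R',round(rad,4))
                                                      ~~~~~~~~~~~~~~~~~~~~~~^^^^^^^^^
cv2.error: OpenCV(4.12.0) /io/opencv/modules/imgproc/src/shapedescr.cpp:201: error: (-215:Assertion failed) count >= 0 && (depth == CV_32F || depth == CV_32S) in function 'minEnclosingCircle'
```

```bash
sed -i 's/minEnclosingCircle(Q\[:,:2\])/minEnclosingCircle(Q[:,:2].copy())/' m.py && python3 m.py
```

```text
med ztop 0.1605 knob [0.4739 0.2557 0.1593] 63 ext [0.023 0.022 0.013]
   > -0.03 168 0.4744 0.2533 R 0.0341
   > -0.05 686 0.4742 0.2532 R 0.0441
   > -0.07 752 0.4738 0.2514 R 0.0501
small ztop 0.1554 knob [0.4314 0.0181 0.1532] 106 ext [0.028 0.031 0.013]
   > -0.03 155 0.4358 0.0183 R 0.0494
   > -0.05 1343 0.4317 0.018 R 0.0609
   > -0.07 1343 0.4317 0.018 R 0.0609
large ztop 0.1763 knob [ 0.4465 -0.2617  0.1747] 88 ext [0.025 0.026 0.01 ]
   > -0.03 222 0.444 -0.2577 R 0.0447
   > -0.05 1095 0.449 -0.2641 R 0.0558
   > -0.07 1176 0.4471 -0.2633 R 0.0613
rack [ 0.58528552 -0.2376715   0.04008007] [0.81983493 0.00365846 0.05846502] [ 0.68807983 -0.10494552  0.05096416]
```

View pics/crop.png

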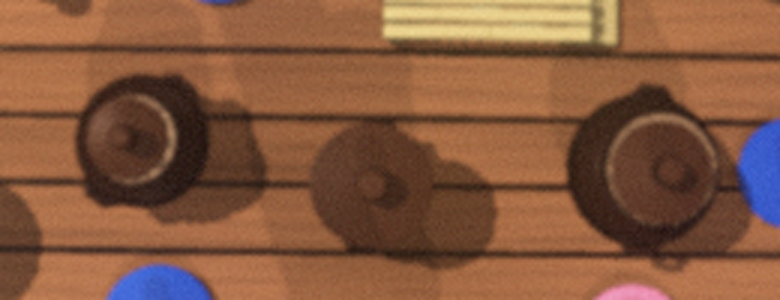

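The crop confirms it: the wide brown lid on the narrow jar at (265,202) is the large one, and the visible pale rims at (186,186) and (356,195) belong to the medium and large jars. Next: tool axes and the moves.

```bash
cat >> h.py <<'E'
from scipy.spatial.transform import Rotation as Ro
def to(x,y,z,jaw=None):
    """shift in tool axes to target TCP and rotvec deg to point down with jaws along azimuth jaw(deg)"""
    s=r.read_state(); R=Ro.from_quat(s['eef_rot']); M=R.as_matrix()
    if jaw is None: jaw=np.degrees(np.arctan2(M[1,2],M[0,2]))
    zt=np.array([np.cos(np.radians(jaw)),np.sin(np.radians(jaw)),0]); yt=np.array([0,0,-1.])
    T=Ro.from_matrix(np.stack([np.cross(yt,zt),yt,zt],1))
    print('t',s['time'].round(2),'pos',s['ee_pos'].round(4),'w',s['width'].round(4),'F',np.round(s['ft_force'],1),'jaw',round(float(np.degrees(np.arctan2(M[1,2],M[0,2]))),1))
    d=np.array([x,y,z])-s['ee_pos']
    print(' shift now-axes',(M.T@d).round(4),' shift after-turn axes',(T.as_matrix().T@d).round(4),' turn',np.degrees((R.inv()*T).as_rotvec()).round(1))
E
python3 -c "
from h import *
print(Ro.from_quat(r.read_state()['eef_rot']).as_matrix().round(3))
for j in (0,90,180,-90): print(j);to(.4315,.018,.20,j)"
```

```text
[[ 0.932 -0.     0.361]
 [-0.361 -0.001  0.932]
 [ 0.    -1.    -0.001]]
0Traceback (most recent call last):
  File "<string>", line 4, in <module>
    for j in (0,90,180,-90): print(j);to(.4315,.018,.20,j)
                                      ~~^^^^^^^^^^^^^^^^^^
  File "h.py", line 18, in to
    print('t',s['time'].round(2),'pos',s['ee_pos'].round(4),'w',s['width'].round(4),'F',np.round(s['ft_force'],1),'jaw',round(float(np.degrees(np.arctan2(M[1,2],M[0,2]))),1))
              ^^^^^^^^^^^^^^^
AttributeError: 'float' object has no attribute 'round'
```

```bash
sed -i "s/s\['time'\].round(2)/round(float(s['time']),2)/; s/s\['width'\].round(4)/round(float(s['width']),4)/" h.py
python3 -m jog '[[0.04,0,-0.012,0,4.5,0],[0.04,0,-0.012,0,4.5,0],[0.04,0,-0.012,0,4.5,0],[0.04,0,-0.012,0,4.5,0],[0.04,0,-0.012,0,4.5,0],[0.04,0,-0.012,0,4.5,0],[0.04,0,-0.012,0,4.5,0],[0.04,0,-0.012,0,4.5,0],[0.04,0,-0.012,0,4.5,0],[0.04,0,-0.012,0,4.5,0]]' 1
python3 -c "
from h import *
to(.4315,.018,.20,0)"
```

```text
time: 0.93
ee_pos: [0.4334, 0.2405, 0.2157]
eef_rot: [0.592, -0.393, 0.39, -0.586]
ft_force: [1.1, -0.4, -0.2]
width: 0.0872
t 0.93 pos [0.4334 0.2405 0.2157] w 0.0872 F [ 1.1 -0.4 -0.2] jaw 22.8
 shift now-axes [ 0.2044  0.0167 -0.0877]  shift after-turn axes [ 0.2225  0.0157 -0.0019]  turn [ 0.6 22.8  0.1]
```

```bash
python3 -m jog '[[0.035,0.003,-0.014,0,4.0,0],[0.036,0.003,-0.011,0,4,0],[0.037,0.003,-0.008,0,4,0],[0.037,0.003,-0.005,0,4,0],[0.037,0.003,-0.003,0,3.5,0],[0.037,0.003,-0.001,0,3.3,0],[0,0,0,0,0,0]]' 1
python3 -c "
from h import *
to(.4315,.018,.17,0); snap('wrist','w0')"
```

```text
time: 1.52
ee_pos: [0.4367, -0.0038, 0.1966]
eef_rot: [-0.494, 0.511, -0.508, 0.487]
ft_force: [-0.4, -0.6, 1.1]
width: 0.0866
t 1.52 pos [ 0.4367 -0.0038  0.1966] w 0.0866 F [-0.4 -0.6  1.1] jaw -2.2
 shift now-axes [-0.0217  0.0266 -0.0058]  shift after-turn axes [-0.0218  0.0266 -0.0052]  turn [ 0.6 -2.2  0.2]
```

View pics/w0.png

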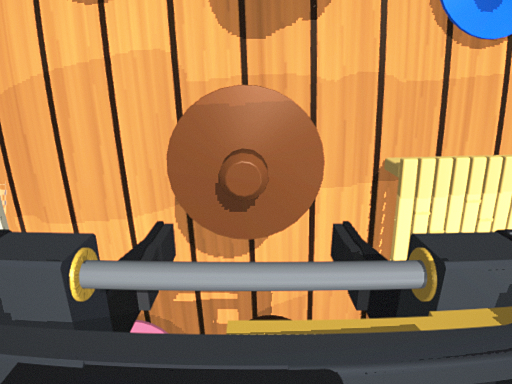

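The wrist view shows the brown large lid with its knob at (243,178), clear between and ahead of the fingers. I'll refine the knob centre from the wrist depth.

```bash
cat >> h.py <<'E'
def top_at(X,x,y,zlo,zhi,rad=.05):
    P=X.reshape(-1,3); P=P[~np.isnan(P[:,0])]; P=P[(np.hypot(P[:,0]-x,P[:,1]-y)<rad)&(P[:,2]>zlo)&(P[:,2]<zhi)]
    if len(P)<5: print('none');return
    (cx,cy),R=cv2.minEnclosingCircle(P[:,:2].astype(np.float32).copy())
    print('n',len(P),'mean',P.mean(0).round(4),'median z',np.median(P[:,2]).round(4),'circle',round(cx,4),round(cy,4),'R',round(R,4))
E
python3 -c "
from h import *
X=cloud(dict(np.load('pics/w0.npz')))
top_at(X,.4315,.018,.145,.165,.03); top_at(X,.4315,.018,.108,.13,.08)"
```

```text
n 1868 mean [0.4317 0.021  0.1514] median z 0.1521 circle 0.4315 0.0196 R 0.0169
n 17079 mean [0.4323 0.024  0.12  ] median z 0.1199 circle 0.4321 0.0189 R 0.0614
```

```bash
python3 -m jog '[[-0.012,0.01,-0.003,0.6,-2.2,0],[-0.011,0.01,-0.002,0,0,0],[0,0.005,0,0,0,0],[0,0,0,0,0,0]]' 1
python3 -c "
from h import *
to(.4318,.019,.126,0)"
```

```text
time: 1.9
ee_pos: [0.4317, 0.0249, 0.1703]
eef_rot: [0.502, -0.498, 0.499, -0.501]
ft_force: [-0.1, -0.1, -0.4]
width: 0.0871
t 1.9 pos [0.4317 0.0249 0.1703] w 0.0871 F [-0.1 -0.1 -0.4] jaw 0.4
 shift now-axes [0.0058 0.0443 0.    ]  shift after-turn axes [0.0059 0.0443 0.0001]  turn [-0.   0.4  0.1]
```

```bash
python3 -m jog '[[0.006,0.01,0,0,0,0],[0,0.015,0,0,0,0],[0,0.012,0,0,0,0],[0,0.006,0,0,0,0],[0,0,0,0,0,0]]' 1
python3 -c "
from h import *
to(.4318,.019,.126,0)"
```

```text
time: 2.32
ee_pos: [0.4323, 0.0185, 0.1241]
eef_rot: [0.503, -0.497, 0.499, -0.501]
ft_force: [-0.6, -0.0, 0.1]
width: 0.0872
t 2.32 pos [0.4323 0.0185 0.1241] w 0.0872 F [-0.6 -0.   0.1] jaw 0.5
 shift now-axes [-0.0005 -0.0019 -0.0005]  shift after-turn axes [-0.0005 -0.0019 -0.0005]  turn [0.  0.5 0.2]
```

```bash
python3 -m jog '[[0,-0.001,0,0,0,0],[0,0,0,0,0,0],[0,0,0,0,0,0],[0,0,0,0,0,0],[0,0,0,0,0,0],[0,0,0,0,0,0],[0,0,0,0,0,0],[0,0,0,0,0,0]]' -1 30
python3 -m jog '[[0,-0.005,0,0,0,0],[0,-0.008,0,0,0,0],[0,-0.008,0,0,0,0],[0,-0.01,0,0,0,0],[0,-0.015,0,0,0,0],[0,-0.02,0,0,0,0],[0,0,0,0,0,0]]'
python3 -c "
from h import *
to(.69,-.10,.126,0)
c=r.camera('top');X=cloud(c);z=X[...,2]
v,u=np.where((z>.042)&(z<.058)&(X[...,0]>.55)&(X[...,0]<.85)&(X[...,1]>-.26)&(X[...,1]<.03))
P=X[v,u]; 
for k in(0,1): print(np.percentile(P[:,k],[1,3,50,97,99]).round(3))
snap('wrist','w1')
"
```

```text
time: 2.98
ee_pos: [0.4338, 0.0182, 0.1274]
eef_rot: [-0.502, 0.497, -0.499, 0.502]
ft_force: [-0.4, 0.0, 0.5]
width: 0.042
time: 3.57
ee_pos: [0.4322, 0.0178, 0.1983]
eef_rot: [0.503, -0.497, 0.499, -0.501]
ft_force: [0.6, -0.0, -1.8]
width: 0.0328
t 3.57 pos [0.4322 0.0178 0.1983] w 0.0328 F [ 0.6 -0.  -1.8] jaw 0.5
 shift now-axes [0.1196 0.0727 0.2569]  shift after-turn axes [0.1178 0.0723 0.2578]  turn [0.  0.5 0.2]
[0.587 0.591 0.688 0.787 0.8  ]
[-0.211 -0.207 -0.105 -0.003  0.003]
```

View pics/w1.png

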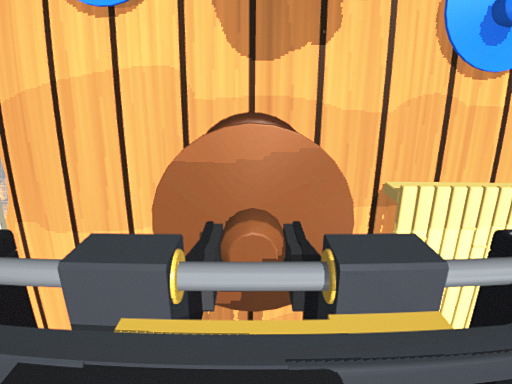

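The lid seems to be between the fingers, knob at (252,245). The fingers were still closing when the lift began, though, so I'll check how it's held.

```bash
python3 -m jog '[[0,0,0,0,0,0],[0,0,0,0,0,0]]'
python3 -c "
from h import *
to(.4322,.0178,.2,0)
X=cloud(r.camera('wrist'));P=X[110:215,150:355].reshape(-1,3)
P=P[(P[:,2]>.13)&(np.hypot(P[:,0]-.432,P[:,1]-.018)<.075)]; print(len(P))
# plate plane fit on outer part
Q=P[np.hypot(P[:,0]-.432,P[:,1]-.018)>.045]; A=np.c_[Q[:,:2]-[.432,.018],np.ones(len(Q))]; print(np.linalg.lstsq(A,Q[:,2],rcond=None)[0].round(4), np.percentile(P[:,2],[1,50,99]).round(3))
X=cloud(r.camera('top')); P=X[150:240,235:320].reshape(-1,3);P=P[(P[:,2]>.09)]; print(np.percentile(P[:,2],[1,50,99]).round(3))
"
```

```text
time: 3.83
ee_pos: [0.4301, 0.0176, 0.1938]
eef_rot: [0.505, -0.498, 0.498, -0.499]
ft_force: [-0.1, 0.6, -2.6]
width: 0.0329
t 3.83 pos [0.4301 0.0176 0.1938] w 0.0329 F [-0.1  0.6 -2.6] jaw 0.5
 shift now-axes [-0.0002 -0.0062  0.0021]  shift after-turn axes [-0.0002 -0.0062  0.0021]  turn [0.3 0.5 0.3]
14480
[-0.0053 -0.0154  0.1801] [0.177 0.181 0.193]
[0.305 0.592 0.614]
```

The lid is held level, pads low on the upright part of the knob: TCP ≈ 28 mm above the plug's underside. On to the rack.

```bash
python3 -m jog '[[0.005,0,0.01,0,0,0],[0.01,-0.004,0.02,0,0,0],[0.013,0,0.026,0,0,0],[0.013,0,0.026,0,0,0],[0.013,0,0.026,0,0,0],[0.013,0,0.026,0,0,0],[0.013,0,0.026,0,0,0],[0.013,0,0.026,0,0,0],[0.011,0,0.022,0,0,0],[0.008,0,0.016,0,0,0],[0.003,0,0.006,0,0,0],[0,0,0,0,0,0]]'
python3 -c "
from h import *
to(.675,-.104,.1,0)"
```

```text
time: 4.93
ee_pos: [0.668, -0.0976, 0.1842]
eef_rot: [0.511, -0.499, 0.492, -0.497]
ft_force: [-0.4, -0.9, -3.2]
width: 0.0332
t 4.93 pos [ 0.668  -0.0976  0.1842] w 0.0332 F [-0.4 -0.9 -3.2] jaw 1.0
 shift now-axes [0.0058 0.0841 0.0086]  shift after-turn axes [0.0064 0.0842 0.007 ]  turn [1.2 1.  0.4]
```

```bash
python3 -m jog '[[0.004,0.01,0.004,1.2,1,0],[0,0.02,0.002,0,0,0],[0,0.02,0,0,0,0],[0,0.02,0,0,0,0],[0,0.01,0,0,0,0],[0,0.004,0,0,0,0],[0,0,0,0,0,0]]'
python3 -c "
from h import *
to(.675,-.104,.078,0)
X=cloud(r.camera('wrist'));P=X.reshape(-1,3); p=r.read_state()['ee_pos']
d=np.hypot(P[:,0]-p[0],P[:,1]-p[1]); Q=P[(d>.045)&(d<.059)&(abs(P[:,2]-p[2]+.013)<.012)]; A=np.c_[Q[:,:2]-p[:2],np.ones(len(Q))]; print(len(Q),np.linalg.lstsq(A,Q[:,2],rcond=None)[0].round(4),p)
S=P[(abs(P[:,0]-.69)<.1)&(abs(P[:,1]+.1)<.1)&(P[:,2]<.06)&(d>.075)];print('rack z',np.percentile(S[:,2],[10,50,90]))"
```

```text
time: 5.52
ee_pos: [0.6696, -0.0984, 0.0963]
eef_rot: [0.502, -0.499, 0.501, -0.498]
ft_force: [-0.3, 0.3, -2.8]
width: 0.0329
t 5.52 pos [ 0.6696 -0.0984  0.0963] w 0.0329 F [-0.3  0.3 -2.8] jaw 0.1
 shift now-axes [0.0055 0.0183 0.0055]  shift after-turn axes [0.0056 0.0183 0.0054]  turn [0.1 0.1 0.3]
8259 [-0.0002  0.0001  0.0821] [ 0.66992378 -0.09845302  0.09704132]
rack z [0.04531679 0.04954957 0.05061306]
```

```bash
python3 -m jog '[[0,0.004,0,0,0,0],[0,0.004,0,0,0,0],[0,0.003,0,0,0,0],[0,0.002,0,0,0,0],[0,0.0015,0,0,0,0],[0,0,0,0,0,0],[0,0,0,0,0,0]]'
python3 -m jog '[[0,0.002,0,0,0,0],[0,0.001,0,0,0,0],[0,0,0,0,0,0]]'
```

```text
time: 6.15
ee_pos: [0.6721, -0.0986, 0.0858]
eef_rot: [0.501, -0.497, 0.502, -0.5]
ft_force: [0.6, 0.5, -2.6]
width: 0.0327
time: 6.4
ee_pos: [0.6724, -0.0987, 0.0828]
eef_rot: [0.5, -0.497, 0.503, -0.5]
ft_force: [-0.3, 0.2, -2.1]
width: 0.0329
```

```bash
python3 -m jog '[[0,0.0015,0,0,0,0],[0,0.0015,0,0,0,0],[0,0,0,0,0,0]]'
python3 -m jog '[[0,0.001,0,0,0,0],[0,0.001,0,0,0,0],[0,0,0,0,0,0]]'
```

```text
time: 6.65
ee_pos: [0.6724, -0.0988, 0.0795]
eef_rot: [0.5, -0.497, 0.503, -0.5]
ft_force: [-0.5, 0.8, -2.8]
width: 0.0329
time: 6.9
ee_pos: [0.6727, -0.0989, 0.0783]
eef_rot: [0.5, -0.496, 0.503, -0.501]
ft_force: [-1.1, -0.1, -2.1]
width: 0.033
```

```bash
python3 -m jog '[[0,0.001,0,0,0,0],[0,0.001,0,0,0,0],[0,0,0,0,0,0]]'
python3 -m jog '[[0,0.001,0,0,0,0],[0,0.001,0,0,0,0],[0,0,0,0,0,0]]'
```

```text
time: 7.15
ee_pos: [0.673, -0.099, 0.0784]
eef_rot: [0.5, -0.496, 0.503, -0.501]
ft_force: [0.0, -0.8, -2.8]
width: 0.033
time: 7.4
ee_pos: [0.6734, -0.0992, 0.0783]
eef_rot: [0.499, -0.496, 0.503, -0.501]
ft_force: [-1.0, 0.1, -1.8]
width: 0.0326
```

```bash
python3 -m jog '[[0,0.003,0,0,0,0],[0,0,0,0,0,0]]'
cat >> h.py <<'E'
def plate():
    X=cloud(r.camera('wrist'));P=X.reshape(-1,3); s=r.read_state(); p=s['ee_pos']
    d=np.hypot(P[:,0]-p[0],P[:,1]-p[1]); Q=P[(d>.045)&(d<.059)&(abs(P[:,2]-p[2]+.015)<.012)]; A=np.c_[Q[:,:2]-p[:2],np.ones(len(Q))]; print('plate',len(Q),np.linalg.lstsq(A,Q[:,2],rcond=None)[0].round(4),p.round(4),np.round(s['ft_force'],1))
E
python3 -c "
from h import *
plate()"
```

```text
time: 7.57
ee_pos: [0.6742, -0.0993, 0.0784]
eef_rot: [0.499, -0.496, 0.503, -0.502]
ft_force: [1.1, 0.0, -2.9]
width: 0.0329
plate 8264 [0.0064 0.0023 0.0643] [ 0.6743 -0.0994  0.0782] [ 0.7 -0.5 -2.4]
```

Resting on the rack (plate height matches, no further descent). Release and rise.

```bash
python3 -m jog '[[0,0,0,0,0,0],[0,0,0,0,0,0],[0,0,0,0,0,0],[0,0,0,0,0,0],[0,0,0,0,0,0],[0,0,0,0,0,0],[0,0,0,0,0,0],[0,0,0,0,0,0]]' 1
python3 -m jog '[[0,-0.01,0,0,0,0],[0,-0.02,0,0,0,0],[0,-0.03,0,0,0,0],[0,-0.03,0,0,0,0],[0,-0.02,0,0,0,0],[0,-0.01,0,0,0,0],[0,0,0,0,0,0]]' 
python3 -c "
from h import *
to(.474,.2535,.2,0)
c=snap('top','t1'); X=cloud(c); P=X[170:235,235:295].reshape(-1,3); Q=P[(P[:,2]>.095)&(P[:,2]<.115)]
top_at(X,.432,.018,.097,.112,.045)
v,u=np.where((X[...,2]>.1)&(X[...,2]<.2)&(X[...,0]<.56)); 
"
```

```text
time: 8.28
ee_pos: [0.6746, -0.0993, 0.0765]
eef_rot: [0.499, -0.496, 0.504, -0.502]
ft_force: [-0.6, 0.3, -0.1]
width: 0.0779
time: 8.87
ee_pos: [0.6721, -0.0989, 0.2041]
eef_rot: [0.499, -0.496, 0.504, -0.501]
ft_force: [0.7, 0.1, 0.2]
width: 0.0867
t 8.87 pos [ 0.6721 -0.0989  0.2041] w 0.0867 F [0.7 0.1 0.2] jaw 0.0
 shift now-axes [-0.3526  0.0004 -0.1978]  shift after-turn axes [-0.3524  0.0041 -0.1981]  turn [-0.6  0.   0.3]
n 251 mean [0.4313 0.0169 0.105 ] median z 0.1054 circle 0.431 0.017 R 0.034
```

View pics/t1.png

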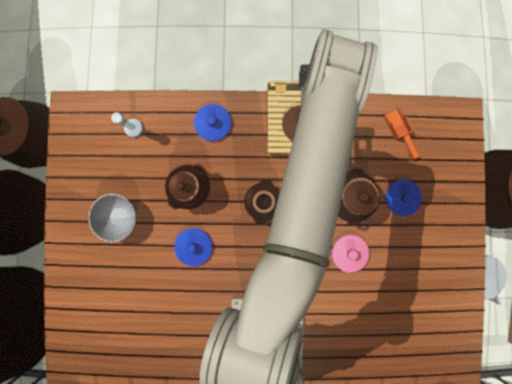

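The small jar's open mouth shows at (263,201), circle radius 34 mm at (0.431, 0.017); the large lid rests on the rack. Now the small lid on the medium jar.

```bash
python3 -m jog '[[-0.02,0,-0.011,-0.6,0,0],[-0.034,0,-0.019,0,0,0],[-0.034,0,-0.019,0,0,0],[-0.034,0,-0.019,0,0,0],[-0.034,0,-0.019,0,0,0],[-0.034,0,-0.019,0,0,0],[-0.034,0,-0.019,0,0,0],[-0.034,0,-0.019,0,0,0],[-0.034,0,-0.019,0,0,0],[-0.025,0,-0.015,0,0,0],[-0.01,0,-0.006,0,0,0],[0,0,0,0,0,0]]' 1
python3 -c "
from h import *
to(.474,.2535,.17,0); c=snap('wrist','w2');X=cloud(c)
top_at(X,.474,.254,.154,.17,.03); top_at(X,.474,.254,.127,.135,.06);top_at(X,.474,.254,.115,.14,.06)"
```

```text
time: 9.92
ee_pos: [0.469, 0.239, 0.1811]
eef_rot: [0.511, -0.501, 0.498, -0.489]
ft_force: [0.5, 0.3, 0.4]
width: 0.0873
t 9.92 pos [0.469  0.239  0.1811] w 0.0873 F [0.5 0.3 0.4] jaw 0.0
 shift now-axes [-0.0147  0.0107  0.0053]  shift after-turn axes [-0.0145  0.0111  0.005 ]  turn [1.4 0.1 1.1]
n 1286 mean [0.474  0.2591 0.1582] median z 0.1587 circle 0.4738 0.2577 R 0.013
n 4298 mean [0.4741 0.2617 0.1286] median z 0.1286 circle 0.4762 0.2592 R 0.0371
n 9602 mean [0.4737 0.2599 0.1262] median z 0.1267 circle 0.4736 0.2545 R 0.0441
```

View pics/w2.png

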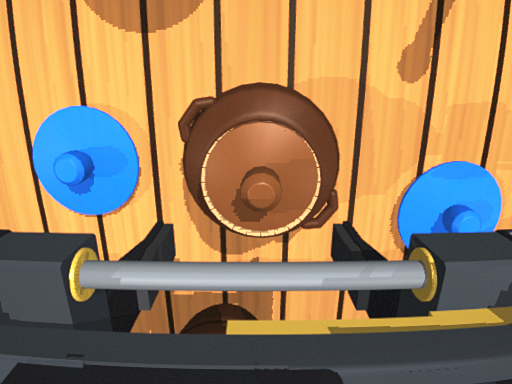

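Small lid's knob at px (261,190), centre (0.474, 0.2575); medium rim circle (0.474, 0.254) R 44 mm. Align, descend, grip.

```bash
python3 -m jog '[[-0.009,0.004,0.003,1.4,0,1.1],[-0.008,0.004,0.002,0,0,0],[-0.001,0.002,0,0,0,0],[0,0,0,0,0,0]]' 1
python3 -c "
from h import *
to(.474,.2575,.135,0)"
```

```text
time: 10.3
ee_pos: [0.4763, 0.251, 0.1677]
eef_rot: [0.5, -0.501, 0.502, -0.497]
ft_force: [0.1, 0.5, 0.1]
width: 0.0868
t 10.3 pos [0.4763 0.251  0.1677] w 0.0868 F [0.1 0.5 0.1] jaw -0.3
 shift now-axes [-0.0066  0.0327 -0.0023]  shift after-turn axes [-0.0065  0.0327 -0.0023]  turn [ 0.1 -0.3  0.2]
```

```bash
python3 -m jog '[[-0.005,0.005,-0.002,0,0,0],[-0.001,0.01,0,0,0,0],[0,0.008,0,0,0,0],[0,0.005,0,0,0,0],[0,0.001,0,0,0,0],[0,0,0,0,0,0],[0,0,0,0,0,0]]' 1
python3 -c "
from h import *
to(.474,.2575,.135,0)"
```

```text
time: 10.88
ee_pos: [0.4751, 0.2536, 0.1341]
eef_rot: [0.501, -0.502, 0.503, -0.494]
ft_force: [0.0, 0.0, -0.5]
width: 0.0872
t 10.88 pos [0.4751 0.2536 0.1341] w 0.0872 F [ 0.   0.  -0.5] jaw -0.6
 shift now-axes [-0.0039 -0.0009 -0.0011]  shift after-turn axes [-0.0039 -0.0009 -0.0011]  turn [ 0.3 -0.6  0.5]
```

```bash
python3 -m jog '[[-0.005,-0.001,-0.001,0,-0.6,0],[0,0,0,0,0,0],[0,0,0,0,0,0],[0,0,0,0,0,0],[0,0,0,0,0,0],[0,0,0,0,0,0],[0,0,0,0,0,0],[0,0,0,0,0,0],[0,0,0,0,0,0],[0,0,0,0,0,0],[0,0,0,0,0,0],[0,0,0,0,0,0]]' -1 30
python3 -m jog '[[0,0,0,0,0,0],[0,0,0,0,0,0]]'
```

```text
time: 11.88
ee_pos: [0.4747, 0.2597, 0.1368]
eef_rot: [0.503, -0.499, 0.5, -0.498]
ft_force: [-0.4, 0.1, 0.7]
width: 0.0251
time: 12.05
ee_pos: [0.4747, 0.2597, 0.1368]
eef_rot: [0.503, -0.499, 0.5, -0.498]
ft_force: [-0.5, 0.0, 0.4]
width: 0.025
```

```bash
python3 -m jog '[[0,-0.006,0,0,0,0],[0,-0.012,0,0,0,0],[0,-0.018,0,0,0,0],[0,-0.018,0,0,0,0],[0,-0.01,0,0,0,0],[0,0,0,0,0,0]]'
python3 -c "
from h import *
to(.431,.017,.18,0); c=r.camera('wrist');X=cloud(c);p=r.read_state()['ee_pos']
top_at(X,p[0],p[1],p[2]-.021,p[2]-.008,.055)
c=r.camera('top');X=cloud(c)
top_at(X,.474,.254,.105,.124,.05);P=X.reshape(-1,3);P=P[(np.hypot(P[:,0]-.474,P[:,1]-.254)<.05)];print(np.nanpercentile(P[:,2],[50,99]))"
```

```text
time: 12.55
ee_pos: [0.4743, 0.2593, 0.2058]
eef_rot: [0.503, -0.499, 0.501, -0.497]
ft_force: [0.3, -0.0, -1.5]
width: 0.0254
t 12.55 pos [0.4743 0.2593 0.2058] w 0.0254 F [ 0.3 -0.  -1.5] jaw 0.1
 shift now-axes [ 0.2421  0.0279 -0.0435]  shift after-turn axes [ 0.2423  0.0258 -0.0433]  turn [0.2 0.1 0.5]
n 4478 mean [0.4753 0.2787 0.195 ] median z 0.1952 circle 0.475 0.257 R 0.0405
n 172 mean [0.4706 0.2273 0.12  ] median z 0.1205 circle 0.4743 0.2478 R 0.043
[0.60134088 0.62172527]
```

```bash
python3 -m jog '[[0.012,0,-0.002,0,0,0],[0.025,0,-0.005,0,0,0],[0.032,0,-0.006,0,0,0],[0.032,0,-0.006,0,0,0],[0.032,0,-0.006,0,0,0],[0.032,0,-0.006,0,0,0],[0.032,0,-0.006,0,0,0],[0.022,0,-0.004,0,0,0],[0.01,0,-0.002,0,0,0],[0.003,0,0,0,0,0],[0,0,0,0,0,0]]'
python3 -c "
from h import *
to(.4303,.0193,.15,0); c=snap('wrist','w3');X=cloud(c);p=r.read_state()['ee_pos']
top_at(X,p[0],p[1],p[2]-.021,p[2]-.008,.055)
top_at(X,.431,.017,.097,.112,.045)"
```

```text
time: 13.57
ee_pos: [0.4202, 0.01, 0.1954]
eef_rot: [0.509, -0.501, 0.498, -0.491]
ft_force: [-0.4, 0.5, -1.0]
width: 0.0249
t 13.57 pos [0.4202 0.01   0.1954] w 0.0249 F [-0.4  0.5 -1. ] jaw 0.1
 shift now-axes [-0.0099  0.0451  0.0111]  shift after-turn axes [-0.0093  0.0454  0.0101]  turn [1.2 0.1 0.8]
n 5297 mean [0.4217 0.0288 0.185 ] median z 0.185 circle 0.4209 0.008 R 0.0402
n 1526 mean [0.4353 0.0376 0.1043] median z 0.1046 circle 0.4314 0.0206 R 0.0338
```

View pics/w3.png

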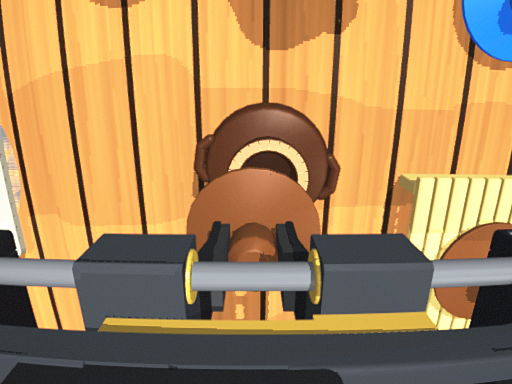

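The wrist view shows the small lid in the gripper and the open small jar mouth behind it at about (268,165). Align over it, then descend.

```bash
python3 -m jog '[[-0.006,0.003,0.006,1.2,0,0.8],[-0.005,0.01,0.004,0,0,0],[0,0.012,0,0,0,0],[0,0.01,0,0,0,0],[0,0.006,0,0,0,0],[0,0,0,0,0,0],[0,0,0,0,0,0]]'
python3 -c "
from h import *
to(.4305,.0205,.135,0); X=cloud(r.camera('wrist'));p=r.read_state()['ee_pos']
top_at(X,p[0],p[1],p[2]-.021,p[2]-.008,.055)"
```

```text
time: 14.2
ee_pos: [0.4312, 0.0306, 0.1491]
eef_rot: [0.506, -0.496, 0.496, -0.502]
ft_force: [0.9, 0.7, -1.1]
width: 0.025
t 14.2 pos [0.4312 0.0306 0.1491] w 0.025 F [ 0.9  0.7 -1.1] jaw 0.9
 shift now-axes [ 0.01    0.0142 -0.0008]  shift after-turn axes [ 0.0101  0.0141 -0.0007]  turn [0.2 0.9 0.3]
n 5311 mean [0.4318 0.0493 0.1388] median z 0.1389 circle 0.432 0.0288 R 0.04
```

```bash
python3 -m jog '[[0.008,0,0,0,0.9,0],[0,0,0,0,0,0],[0,0,0,0,0,0]]'
python3 -c "
from h import *
to(.4305,.0205,.135,0); X=cloud(r.camera('wrist'));p=r.read_state()['ee_pos']
top_at(X,p[0],p[1],p[2]-.021,p[2]-.008,.055)"
```

```text
time: 14.5
ee_pos: [0.432, 0.0223, 0.1502]
eef_rot: [0.501, -0.5, 0.501, -0.498]
ft_force: [0.6, -0.5, -1.3]
width: 0.0248
t 14.5 pos [0.432  0.0223 0.1502] w 0.0248 F [ 0.6 -0.5 -1.3] jaw -0.1
 shift now-axes [ 0.0017  0.0152 -0.0014]  shift after-turn axes [ 0.0018  0.0152 -0.0015]  turn [ 0.2 -0.1  0.2]
n 5283 mean [0.4328 0.0411 0.1398] median z 0.1399 circle 0.4325 0.0205 R 0.0403
```

```bash
python3 -m jog '[[0.0015,0.005,-0.0015,0,0,0],[0,0.005,0,0,0,0],[0,0.004,0,0,0,0],[0,0.003,0,0,0,0],[0,0,0,0,0,0]]'
python3 -m jog '[[0,0.003,0,0,0,0],[0,0.002,0,0,0,0],[0,0.001,0,0,0,0],[0,0,0,0,0,0]]'
```

```text
time: 14.97
ee_pos: [0.4305, 0.0203, 0.1319]
eef_rot: [0.501, -0.5, 0.501, -0.498]
ft_force: [0.5, 0.2, -1.0]
width: 0.025
time: 15.3
ee_pos: [0.4303, 0.0203, 0.125]
eef_rot: [0.501, -0.5, 0.501, -0.498]
ft_force: [0.6, -0.1, -1.0]
width: 0.025
```

```bash
python3 -m jog '[[0,0.0015,0,0,0,0],[0,0.001,0,0,0,0],[0,0,0,0,0,0]]'
python3 -m jog '[[0,0.001,0,0,0,0],[0,0.001,0,0,0,0],[0,0,0,0,0,0]]'
python3 -m jog '[[0,0.001,0,0,0,0],[0,0.001,0,0,0,0],[0,0,0,0,0,0]]'
```

```text
time: 15.55
ee_pos: [0.4304, 0.0204, 0.1224]
eef_rot: [0.501, -0.5, 0.501, -0.498]
ft_force: [-0.4, -0.5, -1.6]
width: 0.0248
time: 15.8
ee_pos: [0.4308, 0.0204, 0.122]
eef_rot: [0.501, -0.5, 0.501, -0.498]
ft_force: [1.0, 0.8, -1.9]
width: 0.0251
time: 16.05
ee_pos: [0.4312, 0.0206, 0.122]
eef_rot: [-0.5, 0.501, -0.5, 0.499]
ft_force: [-0.4, 0.3, -1.0]
width: 0.025
```

Stopped at 0.122, exactly the seated height. Release, rise, and move over to the large jar.

```bash
python3 -m jog '[[0,0,0,0,0,0],[0,0,0,0,0,0],[0,0,0,0,0,0],[0,0,0,0,0,0],[0,0,0,0,0,0],[0,0,0,0,0,0],[0,0,0,0,0,0],[0,0,0,0,0,0],[0,0,0,0,0,0]]' 1
python3 -m jog '[[0,-0.01,0,0,0,0],[0,-0.02,0,0,0,0],[0,-0.025,0,0,0,0],[0,-0.025,0,0,0,0],[0,-0.01,0,0,0,0],[0,0,0,0,0,0]]'
python3 -c "
from h import *
X=cloud(r.camera('wrist'))
top_at(X,.431,.02,.14,.155,.03); top_at(X,.431,.02,.106,.125,.06); to(.4465,-.262,.22,0)"
```

```text
time: 16.8
ee_pos: [0.4317, 0.0207, 0.1217]
eef_rot: [0.5, -0.5, 0.501, -0.499]
ft_force: [0.1, -0.1, 0.3]
width: 0.077
time: 17.3
ee_pos: [0.4307, 0.0199, 0.2182]
eef_rot: [0.5, -0.501, 0.501, -0.498]
ft_force: [0.0, -0.7, -0.3]
width: 0.0868
n 722 mean [0.4322 0.0198 0.1434] median z 0.1439 circle 0.4322 0.019 R 0.0127
n 5314 mean [0.4321 0.0225 0.1123] median z 0.1122 circle 0.432 0.0187 R 0.0401
t 17.35 pos [0.4306 0.0199 0.2174] w 0.087 F [-0.1  0.3  1.1] jaw -0.2
 shift now-axes [ 0.2818 -0.0018  0.0169]  shift after-turn axes [ 0.2819 -0.0026  0.0159]  turn [ 0.1 -0.2  0.2]
```

Small lid seated (knob top 0.144 ≈ 0.145 expected).

```bash
python3 -m jog '[[0.015,0,0.001,0,0,0],[0.03,0,0.002,0,0,0],[0.036,0,0.002,0,0,0],[0.036,0,0.002,0,0,0],[0.036,0,0.002,0,0,0],[0.036,0,0.002,0,0,0],[0.036,0,0.002,0,0,0],[0.022,0,0.001,0,0,0],[0.012,0,0,0,0,0],[0.004,0,0,0,0,0],[0,0,0,0,0,0],[0,0,0,0,0,0]]' 1
python3 -c "
from h import *
X=cloud(snap('wrist','w4'))
top_at(X,.4465,-.262,.167,.19,.03); top_at(X,.4465,-.262,.138,.15,.08);top_at(X,.4465,-.262,.13,.15,.08); to(.4465,-.262,.19,0)"
```

```text
time: 18.35
ee_pos: [0.439, -0.2538, 0.2113]
eef_rot: [0.504, -0.501, 0.499, -0.496]
ft_force: [0.3, 0.5, 0.4]
width: 0.0872
n 1402 mean [ 0.4467 -0.2597  0.1732] median z 0.1738 circle 0.4468 -0.2618 R 0.0152
n 10536 mean [ 0.4467 -0.2563  0.1422] median z 0.142 circle 0.4468 -0.2621 R 0.0503
n 12346 mean [ 0.4492 -0.2543  0.1411] median z 0.1416 circle 0.449 -0.2625 R 0.0555
t 18.4 pos [ 0.4391 -0.2534  0.2113] w 0.087 F [-0.8 -1.1 -0.5] jaw 0.0
 shift now-axes [0.0084 0.0213 0.0076]  shift after-turn axes [0.0086 0.0213 0.0074]  turn [0.6 0.  0.4]
```

View pics/w4.png

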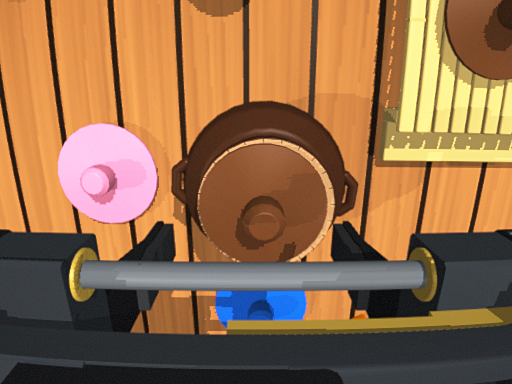

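Medium lid knob at px (264,222), centre (0.4467,-0.262); large rim centre (0.449,-0.2625). Align and descend to TCP 0.150.

```bash
python3 -m jog '[[0.004,0.004,0.004,0.6,0,0.4],[0.003,0.008,0.003,0,0,0],[0,0.01,0,0,0,0],[0,0,0,0,0,0],[0,0,0,0,0,0]]' 1
python3 -c "
from h import *
to(.4467,-.262,.151,0)"
```

```text
time: 18.82
ee_pos: [0.4477, -0.254, 0.1874]
eef_rot: [-0.501, 0.499, -0.497, 0.504]
ft_force: [0.2, -0.1, 0.7]
width: 0.0872
t 18.82 pos [ 0.4477 -0.254   0.1874] w 0.0872 F [ 0.2 -0.1  0.7] jaw 0.5
 shift now-axes [ 0.0082  0.0364 -0.0011]  shift after-turn axes [ 0.008   0.0364 -0.001 ]  turn [-0.   0.5 -0.3]
```

```bash
python3 -m jog '[[0.008,0,-0.001,0,0.5,0],[0,0.007,0,0,0,0],[0,0.01,0,0,0,0],[0,0.008,0,0,0,0],[0,0.005,0,0,0,0],[0,0.001,0,0,0,0],[0,0,0,0,0,0],[0,0,0,0,0,0]]' 1
python3 -c "
from h import *
to(.4467,-.262,.151,0)"
```

```text
time: 19.48
ee_pos: [0.4464, -0.2611, 0.153]
eef_rot: [-0.499, 0.501, -0.498, 0.502]
ft_force: [0.1, -0.3, -0.3]
width: 0.087
t 19.48 pos [ 0.4464 -0.2611  0.153 ] w 0.087 F [ 0.1 -0.3 -0.3] jaw 0.1
 shift now-axes [0.0009 0.002  0.0003]  shift after-turn axes [0.0009 0.002  0.0003]  turn [-0.   0.1 -0.3]
```

```bash
python3 -m jog '[[0.001,0.002,0,0,0,0],[0,0,0,0,0,0],[0,0,0,0,0,0],[0,0,0,0,0,0],[0,0,0,0,0,0],[0,0,0,0,0,0],[0,0,0,0,0,0],[0,0,0,0,0,0],[0,0,0,0,0,0],[0,0,0,0,0,0],[0,0,0,0,0,0],[0,0,0,0,0,0]]' -1 30
python3 -m jog '[[0,0,0,0,0,0],[0,-0.006,0,0,0,0],[0,-0.012,0,0,0,0],[0,-0.018,0,0,0,0],[0,-0.018,0,0,0,0],[0,-0.008,0,0,0,0],[0,0,0,0,0,0],[0,0,0,0,0,0]]'
python3 -c "
from h import *
to(.474,.254,.21,0); X=cloud(r.camera('wrist'));p=r.read_state()['ee_pos']
top_at(X,p[0],p[1],p[2]-.021,p[2]-.008,.07)"
```

```text
time: 20.48
ee_pos: [0.4471, -0.2624, 0.152]
eef_rot: [-0.498, 0.501, -0.499, 0.502]
ft_force: [-0.3, 0.6, -0.4]
width: 0.0288
time: 21.15
ee_pos: [0.4458, -0.2628, 0.2188]
eef_rot: [-0.498, 0.501, -0.498, 0.502]
ft_force: [0.6, -0.1, -2.4]
width: 0.0289
t 21.15 pos [ 0.4458 -0.2628  0.2188] w 0.0289 F [ 0.6 -0.1 -2.4] jaw 0.0
 shift now-axes [-0.5167  0.012   0.0283]  shift after-turn axes [-0.5168  0.0088  0.0282]  turn [-0.   0.  -0.4]
n 9678 mean [ 0.447  -0.242   0.2083] median z 0.2083 circle 0.4469 -0.2625 R 0.0503
```

Medium lid held (24.8 mm offset, centred within 1 mm). Carry to the medium jar.

```bash
python3 -m jog '[[-0.015,0,0.001,0,0,0],[-0.028,0,0.002,0,0,0],[-0.036,0,0.002,0,0,0],[-0.036,0,0.002,0,0,0],[-0.036,0,0.002,0,0,0],[-0.036,0,0.002,0,0,0],[-0.036,0,0.002,0,0,0],[-0.036,0,0.002,0,0,0],[-0.03,0,0.002,0,0,0],[-0.02,0,0.002,0,0,0],[-0.01,0,0,0,0,0],[0,0,0,0,0,0]]'
python3 -c "
from h import *
to(.473,.2537,.21,0)"
```

```text
time: 22.2
ee_pos: [0.459, 0.0685, 0.2099]
eef_rot: [-0.502, 0.505, -0.498, 0.496]
ft_force: [0.3, -0.7, -2.0]
width: 0.029
t 22.2 pos [0.459  0.0685 0.2099] w 0.029 F [ 0.3 -0.7 -2. ] jaw -0.3
 shift now-axes [-1.853e-01 -1.000e-04  1.300e-02]  shift after-turn axes [-1.852e-01 -1.000e-04  1.400e-02]  turn [ 0.7 -0.3 -0. ]
```

```bash
python3 -m jog '[[-0.015,0,0.001,0.7,0,0],[-0.028,0,0.002,0,0,0],[-0.034,0,0.003,0,0,0],[-0.034,0,0.003,0,0,0],[-0.026,0,0.002,0,0,0],[-0.018,0,0.001,0,0,0],[-0.008,0,0,0,0,0],[0,0,0,0,0,0],[0,0,0,0,0,0],[0,0,0,0,0,0]]'
python3 -c "
from h import *
to(.473,.2537,.165,0);X=cloud(snap('wrist','w5'));p=r.read_state()['ee_pos']
top_at(X,p[0],p[1],p[2]-.021,p[2]-.008,.07)
top_at(X,.474,.254,.113,.127,.055)
P=X.reshape(-1,3);P=P[(np.hypot(P[:,0]-.474,P[:,1]-.254)<.055)&(abs(P[:,2]-.12)<.004)]
A=np.c_[2*P[:,:2],np.ones(len(P))]
from scipy.optimize import least_squares
d=lambda c:np.hypot(P[:,0]-c[0],P[:,1]-c[1])
# annulus 31..44 fit
f=lambda c:np.maximum(31e-3-d(c),0)+np.maximum(d(c)-44e-3,0)
print(least_squares(f,[.474,.254],diff_step=1e-3).x.round(4))"
```

```text
time: 23.03
ee_pos: [0.4752, 0.221, 0.2055]
eef_rot: [0.497, -0.505, 0.507, -0.491]
ft_force: [-0.8, -0.3, -2.4]
width: 0.0289
t 23.03 pos [0.4752 0.221  0.2055] w 0.0289 F [-0.8 -0.3 -2.4] jaw -1.4
 shift now-axes [-0.0329  0.0403 -0.0028]  shift after-turn axes [-0.0327  0.0405 -0.0022]  turn [ 0.3 -1.4  0.4]
n 10422 mean [0.4768 0.2415 0.195 ] median z 0.195 circle 0.4757 0.2212 R 0.0504
n 2955 mean [0.4737 0.2763 0.1194] median z 0.1197 circle 0.4737 0.2547 R 0.044
[0.4737 0.2546]
```

```bash
python3 -m jog '[[-0.01,0.002,-0.001,0.3,-1.4,0.4],[-0.012,0.006,-0.001,0,0,0],[-0.007,0.01,0,0,0,0],[0,0.01,0,0,0,0],[0,0.005,0,0,0,0],[0,0,0,0,0,0],[0,0,0,0,0,0]]'
python3 -c "
from h import *
to(.473,.2543,.15,0);X=cloud(r.camera('wrist'));p=r.read_state()['ee_pos']
top_at(X,p[0],p[1],p[2]-.021,p[2]-.008,.07)"
```

```text
time: 23.67
ee_pos: [0.4732, 0.2495, 0.1685]
eef_rot: [0.5, -0.5, 0.5, -0.5]
ft_force: [-0.3, -0.3, -2.3]
width: 0.0292
t 23.67 pos [0.4732 0.2495 0.1685] w 0.0292 F [-0.3 -0.3 -2.3] jaw -0.1
 shift now-axes [-0.0048  0.0185 -0.0003]  shift after-turn axes [-0.0048  0.0185 -0.0002]  turn [-0.  -0.1  0. ]
n 10214 mean [0.4743 0.2701 0.158 ] median z 0.1579 circle 0.4741 0.2497 R 0.0504
```

```bash
python3 -m jog '[[-0.0045,0.002,0,0,0,0],[0,0.005,0,0,0,0],[0,0.005,0,0,0,0],[0,0.003,0,0,0,0],[0,0.001,0,0,0,0],[0,0,0,0,0,0]]'
python3 -m jog '[[0,0.003,0,0,0,0],[0,0.002,0,0,0,0],[0,0.001,0,0,0,0],[0,0,0,0,0,0]]'
```

```text
time: 24.22
ee_pos: [0.4739, 0.2541, 0.1517]
eef_rot: [0.499, -0.5, 0.501, -0.5]
ft_force: [-0.5, 0.1, -2.4]
width: 0.0288
time: 24.55
ee_pos: [0.4741, 0.254, 0.1453]
eef_rot: [0.499, -0.5, 0.501, -0.5]
ft_force: [0.2, -0.2, -2.8]
width: 0.029
```

```bash
python3 -m jog '[[0,0.003,0,0,0,0],[0,0.002,0,0,0,0],[0,0.001,0,0,0,0],[0,0,0,0,0,0]]'
python3 -m jog '[[0,0.001,0,0,0,0],[0,0.001,0,0,0,0],[0,0,0,0,0,0]]'
python3 -m jog '[[0,0.001,0,0,0,0],[0,0.001,0,0,0,0],[0,0,0,0,0,0]]'
```

```text
time: 24.88
ee_pos: [0.4742, 0.254, 0.1387]
eef_rot: [0.499, -0.5, 0.501, -0.5]
ft_force: [-0.8, -0.3, -2.4]
width: 0.029
time: 25.13
ee_pos: [0.4744, 0.2541, 0.137]
eef_rot: [0.498, -0.5, 0.501, -0.5]
ft_force: [-0.6, 0.1, -1.6]
width: 0.0291
time: 25.38
ee_pos: [0.4746, 0.2542, 0.1373]
eef_rot: [-0.498, 0.501, -0.5, 0.501]
ft_force: [0.7, 0.3, -2.5]
width: 0.029
```

Seated at 0.137, as predicted. Release, rise, and head back to the rack for the large lid.

```bash
python3 -m jog '[[0,0,0,0,0,0],[0,0,0,0,0,0],[0,0,0,0,0,0],[0,0,0,0,0,0],[0,0,0,0,0,0],[0,0,0,0,0,0],[0,0,0,0,0,0],[0,0,0,0,0,0],[0,0,0,0,0,0]]' 1
python3 -m jog '[[0,-0.01,0,0,0,0],[0,-0.02,0,0,0,0],[0,-0.025,0,0,0,0],[0,-0.02,0,0,0,0],[0,-0.01,0,0,0,0],[0,0,0,0,0,0]]'
python3 -c "
from h import *
X=cloud(r.camera('wrist'))
top_at(X,.474,.254,.15,.17,.03); top_at(X,.474,.254,.121,.14,.06); to(.673,-.099,.2,0)"
python3 -m jog '[[0.015,0,0.009,0,0,0],[0.028,0,0.016,0,0,0],[0.034,0,0.019,0,0,0],[0.034,0,0.019,0,0,0],[0.034,0,0.019,0,0,0],[0.034,0,0.019,0,0,0],[0.034,0,0.019,0,0,0],[0.034,0,0.019,0,0,0],[0.034,0,0.019,0,0,0],[0.024,0,0.014,0,0,0],[0.012,0,0.007,0,0,0],[0,0,0,0,0,0]]' 1
python3 -c "
from h import *
X=cloud(snap('wrist','w6'))
top_at(X,.674,-.099,.09,.105,.04); top_at(X,.674,-.099,.061,.075,.08); to(.673,-.099,.12,0)"
```

```text
time: 26.13
ee_pos: [0.4754, 0.2548, 0.1377]
eef_rot: [-0.497, 0.501, -0.501, 0.501]
ft_force: [0.2, 0.3, 0.2]
width: 0.0808
time: 26.63
ee_pos: [0.4745, 0.2536, 0.2283]
eef_rot: [0.498, -0.501, 0.501, -0.501]
ft_force: [0.1, -0.0, 0.9]
width: 0.0872
n 1139 mean [0.4753 0.2566 0.1581] median z 0.1588 circle 0.4754 0.2547 R 0.015
n 8887 mean [0.4753 0.2588 0.1272] median z 0.1271 circle 0.475 0.2547 R 0.0503
t 26.68 pos [0.4743 0.2535 0.2273] w 0.087 F [ 0.3  1.5 -0.4] jaw -0.2
 shift now-axes [0.3519 0.0271 0.1998]  shift after-turn axes [0.3525 0.0273 0.1987]  turn [-0.2 -0.2 -0.1]
time: 27.68
ee_pos: [0.6541, -0.0756, 0.2092]
eef_rot: [0.507, -0.501, 0.495, -0.497]
ft_force: [-0.2, -0.7, -0.8]
width: 0.0871
n 1014 mean [ 0.6748 -0.096   0.0963] median z 0.0971 circle 0.675 -0.0977 R 0.0171
n 9747 mean [ 0.6748 -0.0933  0.065 ] median z 0.0649 circle 0.6753 -0.098 R 0.0613
t 27.73 pos [ 0.6535 -0.0744  0.209 ] w 0.0868 F [-0.4  0.  -0.2] jaw 0.4
 shift now-axes [0.0245 0.0887 0.0207]  shift after-turn axes [0.0246 0.089  0.0195]  turn [0.9 0.4 0.2]
```

```bash
python3 -m jog '[[0.008,0.01,0.008,0.9,0.4,0.2],[0.008,0.02,0.007,0,0,0],[0.004,0.025,0.003,0,0,0],[0,0.02,0,0,0,0],[0,0.01,0,0,0,0],[0,0,0,0,0,0],[0,0,0,0,0,0]]' 1
python3 -c "
from h import *
to(.675,-.098,.075,0)"
```

```text
time: 28.32
ee_pos: [0.6693, -0.0855, 0.1165]
eef_rot: [-0.502, 0.501, -0.496, 0.502]
ft_force: [0.3, -0.4, 1.1]
width: 0.0868
t 28.32 pos [ 0.6693 -0.0855  0.1165] w 0.0868 F [ 0.3 -0.4  1.1] jaw 0.4
 shift now-axes [0.0127 0.0414 0.0058]  shift after-turn axes [0.0125 0.0415 0.0057]  turn [ 0.3  0.4 -0.3]
```

```bash
python3 -m jog '[[0.008,0,0.004,0,0.4,0],[0.005,0.004,0.002,0,0,0],[0,0.008,0,0,0,0],[0,0.01,0,0,0,0],[0,0.008,0,0,0,0],[0,0.005,0,0,0,0],[0,0.002,0,0,0,0],[0,0,0,0,0,0],[0,0,0,0,0,0]]' 1
python3 -c "
from h import *
to(.675,-.098,.075,0)"
```

```text
time: 29.07
ee_pos: [0.6775, -0.0982, 0.0793]
eef_rot: [-0.499, 0.501, -0.498, 0.502]
ft_force: [0.5, -0.6, 0.4]
width: 0.087
t 29.07 pos [ 0.6775 -0.0982  0.0793] w 0.087 F [ 0.5 -0.6  0.4] jaw 0.1
 shift now-axes [-0.0002  0.0043 -0.0025]  shift after-turn axes [-0.0002  0.0043 -0.0025]  turn [ 0.   0.1 -0.3]
```

```bash
python3 -m jog '[[0,0.004,-0.0025,0,0,0],[0,0,0,0,0,0],[0,0,0,0,0,0],[0,0,0,0,0,0],[0,0,0,0,0,0],[0,0,0,0,0,0],[0,0,0,0,0,0],[0,0,0,0,0,0],[0,0,0,0,0,0],[0,0,0,0,0,0],[0,0,0,0,0,0],[0,0,0,0,0,0]]' -1 35
python3 -m jog '[[0,0,0,0,0,0],[0,-0.006,0,0,0,0],[0,-0.015,0,0,0,0],[0,-0.025,0,0,0,0],[0,-0.03,0,0,0,0],[0,-0.03,0,0,0,0],[0,-0.02,0,0,0,0],[0,-0.008,0,0,0,0],[0,0,0,0,0,0],[0,0,0,0,0,0]]'
python3 -c "
from h import *
to(.449,-.2625,.21,0); plate(); X=cloud(r.camera('wrist'));p=r.read_state()['ee_pos']
top_at(X,p[0],p[1],p[2]-.021,p[2]-.008,.08)
top_at(X,.449,-.2625,.13,.14,.07)"
```

```text
time: 30.07
ee_pos: [0.6755, -0.098, 0.0764]
eef_rot: [-0.499, 0.5, -0.498, 0.502]
ft_force: [0.3, -0.1, 0.3]
width: 0.0328
time: 30.9
ee_pos: [0.6723, -0.0984, 0.2135]
eef_rot: [-0.5, 0.503, -0.496, 0.5]
ft_force: [-0.0, 0.6, -2.2]
width: 0.0326
t 30.9 pos [ 0.6723 -0.0984  0.2135] w 0.0326 F [-0.   0.6 -2.2] jaw 0.1
 shift now-axes [ 0.1638  0.004  -0.2235]  shift after-turn axes [ 0.1641  0.0035 -0.2233]  turn [ 0.4  0.1 -0.3]
plate 8376 [-0.0064 -0.0007  0.201 ] [ 0.6722 -0.0984  0.2132] [ 0.5 -0.2 -2.2]
n 17585 mean [ 0.6731 -0.0773  0.2015] median z 0.2015 circle 0.6728 -0.0985 R 0.0613
n 417 mean [ 0.4788 -0.2213  0.1338] median z 0.1343 circle 0.4789 -0.2212 R 0.0218
```

```bash
python3 -m jog '[[0.008,0,-0.011,0.4,0,0],[0.015,0,-0.02,0,0,0],[0.018,0,-0.025,0,0,0],[0.018,0,-0.025,0,0,0],[0.018,0,-0.025,0,0,0],[0.018,0,-0.025,0,0,0],[0.018,0,-0.025,0,0,0],[0.014,0,-0.019,0,0,0],[0.008,0,-0.011,0,0,0],[0.003,0,-0.004,0,0,0],[0,0,0,0,0,0],[0,0,0,0,0,0]]'
python3 -c "
from h import *
to(.449,-.2625,.18,0); X=cloud(snap('wrist','w7'));p=r.read_state()['ee_pos']
top_at(X,p[0],p[1],p[2]-.021,p[2]-.008,.08)
top_at(X,.449,-.2625,.131,.142,.065)
P=X.reshape(-1,3);P=P[(np.hypot(P[:,0]-.449,P[:,1]+.2625)<.065)&(abs(P[:,2]-.135)<.004)]
from scipy.optimize import least_squares
d=lambda c:np.hypot(P[:,0]-c[0],P[:,1]-c[1])
f=lambda c:np.maximum(42e-3-d(c),0)+np.maximum(d(c)-55e-3,0)
print(least_squares(f,[.449,-.2625],diff_step=1e-3).x.round(4))"
```

```text
time: 32.0
ee_pos: [0.4686, -0.236, 0.1951]
eef_rot: [-0.505, 0.507, -0.489, 0.499]
ft_force: [0.2, 0.3, -2.4]
width: 0.0323
t 32.0 pos [ 0.4686 -0.236   0.1951] w 0.0323 F [ 0.2  0.3 -2.4] jaw 0.5
 shift now-axes [ 0.0265  0.0153 -0.0194]  shift after-turn axes [ 0.0265  0.0151 -0.0196]  turn [ 1.4  0.5 -0.6]
n 18011 mean [ 0.4693 -0.2149  0.1838] median z 0.1838 circle 0.469 -0.2357 R 0.0611
none
[ 0.449  -0.2625]
```

View pics/w7.png

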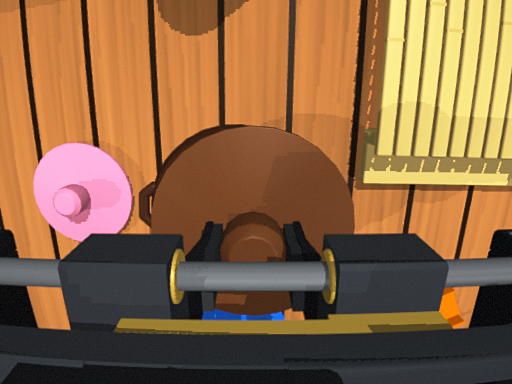

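The held large lid hides the mouth (the jar is beneath it, handle visible at (147,203)), so I use the earlier rim centre (0.449,-0.2625).

```bash
python3 -m jog '[[0.008,0,-0.006,1.4,0.5,-0.6],[0.01,0.002,-0.007,0,0,0],[0.006,0.003,-0.004,0,0,0],[0,0.003,0,0,0,0],[0,0,0,0,0,0],[0,0,0,0,0,0],[0,0,0,0,0,0]]'
python3 -c "
from h import *
to(.4488,-.2625,.165,0); X=cloud(r.camera('wrist'));p=r.read_state()['ee_pos']
top_at(X,p[0],p[1],p[2]-.021,p[2]-.008,.08)
for n in('top','scene'): top_at(cloud(r.camera(n)),.449,-.2625,.131,.139,.062)"
```

```text
time: 32.63
ee_pos: [0.4561, -0.2566, 0.1854]
eef_rot: [0.503, -0.498, 0.497, -0.501]
ft_force: [0.9, 0.4, -2.0]
width: 0.0327
t 32.63 pos [ 0.4561 -0.2566  0.1854] w 0.0327 F [ 0.9  0.4 -2. ] jaw 0.5
 shift now-axes [ 0.0058  0.0204 -0.0073]  shift after-turn axes [ 0.0059  0.0204 -0.0073]  turn [0.2 0.5 0. ]
n 18331 mean [ 0.4567 -0.2358  0.1739] median z 0.1737 circle 0.4568 -0.2566 R 0.0611
n 12 mean [ 0.4065 -0.2334  0.1353] median z 0.1352 circle 0.4104 -0.2339 R 0.023
n 152 mean [ 0.481  -0.2889  0.1341] median z 0.134 circle 0.459 -0.2719 R 0.0531
```

```bash
python3 -m jog '[[0.0055,0.002,-0.007,0,0.5,0],[0,0.004,0,0,0,0],[0,0.005,0,0,0,0],[0,0.003,0,0,0,0],[0,0,0,0,0,0],[0,0,0,0,0,0]]'
python3 -c "
from h import *
to(.4488,-.2625,.165,0); X=cloud(r.camera('wrist'));p=r.read_state()['ee_pos']
top_at(X,p[0],p[1],p[2]-.021,p[2]-.008,.08)
from scipy.optimize import least_squares
P=cloud(r.camera('scene')).reshape(-1,3);P=P[(np.hypot(P[:,0]-.449,P[:,1]+.2625)<.065)&(abs(P[:,2]-.135)<.004)]
d=lambda c:np.hypot(P[:,0]-c[0],P[:,1]-c[1])
f=lambda c:np.maximum(42e-3-d(c),0)+np.maximum(d(c)-55e-3,0)
print(len(P),least_squares(f,[.449,-.2625],diff_step=1e-3).x.round(4))"
```

```text
time: 33.28
ee_pos: [0.4482, -0.2627, 0.17]
eef_rot: [-0.501, 0.501, -0.5, 0.499]
ft_force: [0.1, -0.3, -2.3]
width: 0.033
t 33.28 pos [ 0.4482 -0.2627  0.17  ] w 0.033 F [ 0.1 -0.3 -2.3] jaw -0.0
 shift now-axes [-0.0002  0.005   0.0006]  shift after-turn axes [-0.0002  0.005   0.0006]  turn [ 0.1 -0.   0. ]
n 18266 mean [ 0.449  -0.2418  0.1585] median z 0.1584 circle 0.4489 -0.2628 R 0.0612
83 [ 0.4522 -0.2642]
```

```bash
python3 -m jog '[[0,0.003,0.0005,0,0,0],[0,0.003,0,0,0,0],[0,0.002,0,0,0,0],[0,0,0,0,0,0]]'
python3 -m jog '[[0,0.002,0.0005,0,0,0],[0,0.002,0,0,0,0],[0,0.001,0,0,0,0],[0,0,0,0,0,0]]'
python3 -m jog '[[0,0.001,0,0,0,0],[0,0.001,0,0,0,0],[0,0,0,0,0,0]]'
python3 -m jog '[[0,0.001,0,0,0,0],[0,0.001,0,0,0,0],[0,0,0,0,0,0]]'
```

```text
time: 33.72
ee_pos: [0.4494, -0.2626, 0.1618]
eef_rot: [0.501, -0.5, 0.5, -0.5]
ft_force: [0.5, -0.2, -2.2]
width: 0.0325
time: 34.05
ee_pos: [0.45, -0.2625, 0.1561]
eef_rot: [0.501, -0.5, 0.5, -0.5]
ft_force: [0.4, -0.5, -1.7]
width: 0.0332
time: 34.3
ee_pos: [0.45, -0.2625, 0.1539]
eef_rot: [0.501, -0.5, 0.5, -0.5]
ft_force: [-0.7, 0.3, -2.8]
width: 0.0324
time: 34.55
ee_pos: [0.4502, -0.2628, 0.1536]
eef_rot: [-0.5, 0.5, -0.5, 0.5]
ft_force: [-0.5, -0.5, -3.4]
width: 0.0327
```

Seated at 0.1536, as predicted (0.1534). Release, rise, back off, and check everything.

```bash
python3 -m jog '[[0,0,0,0,0,0],[0,0,0,0,0,0],[0,0,0,0,0,0],[0,0,0,0,0,0],[0,0,0,0,0,0],[0,0,0,0,0,0],[0,0,0,0,0,0],[0,0,0,0,0,0],[0,0,0,0,0,0]]' 1
python3 -m jog '[[0,-0.01,0,0,0,0],[0,-0.02,0,0,0,0],[0,-0.025,0,0,0,0],[0,-0.02,0,0,0,0],[0,-0.01,0,0,0,0],[0,0,0,0,0,0]]'
python3 -c "
from h import *
X=cloud(r.camera('wrist'))
top_at(X,.449,-.2625,.166,.19,.03); top_at(X,.449,-.2625,.138,.16,.08)"
python3 -m jog '[[-0.02,0,0.02,0,0,0],[-0.025,0,0.025,0,0,0],[-0.025,0,0.03,0,0,0],[-0.02,0,0.03,0,0,0],[-0.02,-0.01,0.03,0,0,0],[-0.01,-0.01,0.03,0,0,0],[0,-0.01,0.02,0,0,0],[0,0,0,0,0,0],[0,0,0,0,0,0],[0,0,0,0,0,0]]'
python3 -c "
from h import *
c=snap('scene','s1'); X=cloud(c)
for n,x,y,h in(('S',.431,.019,.105),('M',.475,.2547,.12),('L',.45,-.2625,.135)):
  print(n); top_at(X,x,y,h+.034,h+.046,.03); top_at(X,x,y,h+.003,h+.012,.08)
a=np.load('pics/s0.npz')['image'];b=c['image']
cv2.imwrite('pics/cmp.png',np.hstack([cv2.resize(x,(400,300)) for x in(a,b)])[:,:,::-1])"
```

```text
time: 35.3
ee_pos: [0.4512, -0.2632, 0.1543]
eef_rot: [0.5, -0.499, 0.501, -0.5]
ft_force: [0.4, 0.1, -1.1]
width: 0.083
time: 35.8
ee_pos: [0.45, -0.2634, 0.2449]
eef_rot: [0.5, -0.5, 0.5, -0.499]
ft_force: [-0.6, 0.6, 0.1]
width: 0.0871
n 1425 mean [ 0.451  -0.261   0.1733] median z 0.174 circle 0.4509 -0.2628 R 0.0171
n 13422 mean [ 0.4509 -0.258   0.1421] median z 0.1419 circle 0.4509 -0.263 R 0.0613
time: 36.68
ee_pos: [0.6386, -0.1376, 0.2595]
eef_rot: [-0.502, 0.506, -0.496, 0.496]
ft_force: [0.5, -1.2, -0.9]
width: 0.0869
S
none
none
M
n 50 mean [0.477  0.2516 0.1582] median z 0.1585 circle 0.4754 0.2539 R 0.0156
n 413 mean [0.48   0.2475 0.1268] median z 0.1266 circle 0.4753 0.2544 R 0.051
L
n 113 mean [ 0.4533 -0.2636  0.1733] median z 0.1734 circle 0.4513 -0.263 R 0.017
n 1208 mean [ 0.4568 -0.264   0.1416] median z 0.1415 circle 0.4512 -0.2633 R 0.0624
```

View pics/s1.png

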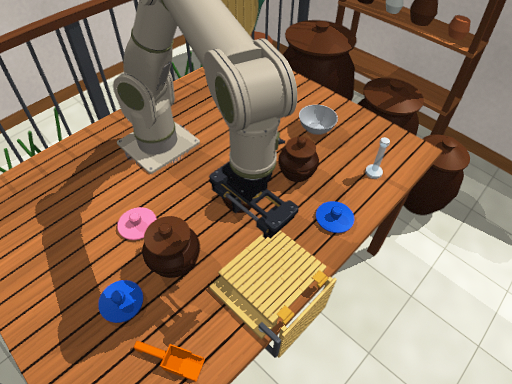

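The scene view shows the medium lid on the medium jar (299,150) and the large lid on the large jar (170,240). The rack is empty, and the bowl, tamper, scoop and decoys are unmoved. The arm hides the small jar, so I'll move aside for one last numeric check, then hand in.

```bash
python3 -m jog '[[0.02,-0.01,0,0,0,0],[0.035,-0.01,0,0,0,0],[0.035,0,0,0,0,0],[0.035,0,0,0,0,0],[0.02,0,0,0,0,0],[0.01,0,0,0,0,0],[0,0,0,0,0,0],[0,0,0,0,0,0]]'
python3 -c "
from h import *
for n in('scene','top'):
  X=cloud(r.camera(n)); print(n); top_at(X,.431,.019,.139,.151,.03); top_at(X,.431,.019,.108,.117,.06)"
```

```text
time: 37.4
ee_pos: [0.6295, -0.2994, 0.2767]
eef_rot: [-0.5, 0.51, -0.495, 0.495]
ft_force: [0.3, -0.2, 0.2]
width: 0.0869
scene
n 40 mean [0.4332 0.0165 0.1432] median z 0.1435 circle 0.4316 0.0171 R 0.0126
n 321 mean [0.4367 0.0132 0.112 ] median z 0.1119 circle 0.4328 0.019 R 0.0414
top
n 59 mean [0.4322 0.0177 0.1447] median z 0.1448 circle 0.4324 0.0175 R 0.0126
n 456 mean [0.4326 0.0176 0.1133] median z 0.1134 circle 0.4323 0.0173 R 0.0398
```

```bash
python3 -c "
from h import *
print(r.close_job())"
```

```text
the job is handed in; nothing more can be done
None
```

All three lids are back on their own jars. I parked the large lid on the bamboo rack, put the small lid on the small jar and the medium lid on the medium jar, then moved the large lid from the rack to the large jar. It took about 37 s of the 115 s allowed. Every lid was lowered until it stopped before I let go.

**Last checks:**
- **Seating:** knob tops measured about 0.144, 0.159 and 0.174 m (small, medium, large). Fully seated would be 0.145, 0.160 and 0.175 m, so all three agree within about 1.5 mm.
- **Centring:** each lid is within about 2 mm of its jar's mouth as I measured it.
- **Bystanders:** in the last picture the rack was empty, and the bowl, tamper, scoop and coloured decoy lids looked unmoved. I judged that by eye and did not measure it.

**Disagreements:**
- **Large lid's first lift:** I started it while the fingers were still closing. The grip ended up about 3 mm high on the knob but held, and the lid stayed level.
- **Large jar's mouth:** the held lid hid it during the final placement, so I used the rim centre measured earlier. A partial view from the scene camera differed from that by about 3 mm, within the 7 mm play.

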